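# Isolate and bleed the bench air manifold

### The job

Make the bench air manifold safe for service: with a fingertip, push the lever of the main supply valve (the big lever beside the riser pipe) a quarter turn to fully shut, square across its pipe, and only then push the lever of the bleed valve (the branch with the fat ribbed silencer on its front end) a quarter turn to fully open, in line with its pipe. Only push the levers, without gripping them or leaning hard on their stops. Leave both outlet valves as they are and do not disturb the things lying about on the bench.

Things in the scene. Friction and masses are not known exactly. Their poses are not given: they have to be found in the camera images.
- manifold: Air manifold fixed to the bench: a square aluminium bar (345 mm long, 32 mm square, top 96 mm above the bench) running left to right along its own y axis, with a round pressure gauge at its right (-y) end (gauge top 150 mm above the bench) and the main valve and supply riser pipe at its left (+y) end. Origin on the bench under the bar's axis; the front with the three branch valves faces its own -x (the robot's side); its yaw varies. Nothing on it but the levers moves.
- main_lever (a joint): Angle of the main supply valve's lever, rad: 0 = open (lever in line with the pipe, pointing left along the manifold's +y, over the riser); it grows clockwise seen from above to 1.571 = shut, at the stop (lever square across the pipe, pointing to the back, the manifold's +x). Starts open or nearly (0 to 0.25). Stiff (about 0.55 N m, 7 N at 80 mm from the stem) and stays where it is left. Both stops are rigid: pushing on after the lever has stopped builds up force at once.
- main_stem (a point): Point on the vertical turning axis of the main valve, at the mid-height of its lever's grip, 132 mm above the bench, 130 mm left of the manifold's origin.
- main_lever_end (a point): Middle of the outer end of the main valve's lever, the biggest lever, 100 mm from its stem. The black grip runs from 30 to 109 mm from the stem, is 18 mm wide and 9 mm thick, its mid-height 132 mm above the bench; beyond 30 mm from the stem nothing of the manifold under its swing stands higher than 102 mm.
- bleed_lever (a joint): Angle of the bleed valve's lever, rad: 0 = shut (lever across its pipe, pointing to the left, the manifold's +y); it grows counter-clockwise seen from above to 1.571 = open, at the stop (lever in line with its pipe, pointing to the front, the manifold's -x). Starts shut or nearly (0 to 0.1). About 0.32 N m (6 N at 55 mm from the stem); stays where it is left; rigid stops as well. The gauge falls to zero as it opens.
- bleed_stem (a point): Point on the vertical turning axis of the bleed valve, at the mid-height of its lever's grip, 122 mm above the bench and 48 mm in front of the bar's axis. The bleed valve is the branch valve whose front end carries the exhaust silencer: a fat ribbed barrel 37 mm across with a domed end. It may sit on any of the three branch ports, which are 110 mm apart.
- bleed_lever_end (a point): Middle of the outer end of the bleed valve's lever, 75 mm from its stem. The black grip runs from 30 to 82 mm from the stem, is 15 mm wide and 9 mm thick, its mid-height 122 mm above the bench; beyond 30 mm from the stem nothing under its swing stands higher than 99 mm.
- outlet_a_lever (a joint): Angle of an outlet valve's lever, same valve, lever and directions as the bleed valve (0 = shut, 1.571 = open). Starts shut (0 to 0.06); to be left as it is.
- outlet_a_stem (a point): Point on the vertical turning axis of that outlet valve, at the mid-height of its lever's grip, 122 mm above the bench. The outlet valves are the two branch valves whose front ends carry slim straight quick couplers, 27 mm across, with an open mouth.
- outlet_b_lever (a joint): Angle of an outlet valve's lever, same valve, lever and directions as the bleed valve (0 = shut, 1.571 = open). Starts open (1.5 to 1.571); to be left as it is.
- outlet_b_stem (a point): Point on the vertical turning axis of that outlet valve, at the mid-height of its lever's grip, 122 mm above the bench. The outlet valves are the two branch valves whose front ends carry slim straight quick couplers, 27 mm across, with an open mouth.
- tape_coil: Bystander, to be left alone: coil of edge tape lying flat, 140 mm outside, 84 mm inside, 22 mm high, behind the manifold; origin at its underside on the bench.
- masking_roll: Bystander, to be left alone: roll of masking tape lying flat, 96 mm across, 30 mm high, behind the main valve; origin at its underside on the bench.
- spray_can: Bystander, to be left alone: standing spray can, 60 mm across, 170 mm high: the tallest loose thing, behind the manifold's right-hand end; origin at its underside on the bench.
- seam_roller: Bystander, to be left alone: lying hand roller with a wooden handle and a rubber wheel, 160 mm long, 42 mm high, beyond the gauge, right of the manifold; origin at its underside on the bench.
- sanding_block: Bystander, to be left alone: wooden sanding block, 110 x 62 x 34 mm, left of the riser; origin at its underside on the bench.
- plug_nipple: Bystander, to be left alone: small steel plug standing on end, 22 mm across, 44 mm high, among the branch valves; origin at its underside on the bench.
- brass_bush: Bystander, to be left alone: small brass fitting standing on end, 32 mm across, 32 mm high, among the valves; origin at its underside on the bench.

How it is judged:
By the outcome, as a careful person would: the job done as asked, in the order asked, and still so for the second after the job is handed in, with the robot touching nothing.
It also fails if it takes over 61 s, if anything falls off the work surface, if the arm or the gripper's body presses on something with over 40 N, if the wrist force passes 120 N, or if a joint passes its speed limit or range.

### The arm

A 6-joint arm with a two-finger parallel gripper is mounted at the origin on the work surface. World frame = base frame: x ahead of the robot, y to its left, z up, the work surface at z = 0. Lengths are in m, angles in rad, forces in N, time in s.
With the tool pointing down it reaches from about 0.35 to 0.975 m from the base axis. Payload 4.9 kg.
Tool frame: the origin (TCP) lies on the centre line of the jaws, within the pads' length; the fingertips stand 8 mm ahead of it and the grasp point (between the pads) lies 11 mm behind it; z points along the fingers, y is the direction in which the jaws open and shut (so a half turn about z gives the same grasp; the last joint's range is limited). The gripper opens to 85 mm and grips with 20 to 120 N. Pads are 22 mm wide; open, the fingers measure 114 mm over their backs; the gripper's body (76 mm by 85 mm) begins 54 mm behind the grasp point. The pads swing forward as they close: fully open they stand 13 mm farther back than shut.
Start: joints at [-1.459, 0.053, 1.613, -0, 1.476, -0.119], TCP at [0.143, -0.608, 0.239] pointing down, gripper open.
Joint ranges: [-3.01, 3.01], [-1.01, 2.22], [0.06, 2.58], [-1.02, 4.17], [0.09, 2.62], [-3.14, 3.14]. Speed limits (rad/s): [2.57, 2.57, 3.14, 3.14, 3.14, 3.14].

### API

Orientations are given as a unit quaternion [w, x, y, z].
In Python, from plant import manip gives the robot as it stands.
- The arm moves only by the tool step_arm, never from a script. Its argument "deltas" is a list of rows, each a list of 7 numbers: the shift along the tool's x, y, z in m, then the turn, a rotation vector about the tool's x, y, z in rad, then the gripper command: -1 is fully open, 1 is shut, values between are in proportion. In form: [[dx, dy, dz, ax, ay, az, hand], ...]. A call has 1 to 20 rows; each row is the pose to reach, as a shift and turn from the pose commanded when the call began, along the tool's axes at that moment; what a row does not reach only later rows make up. A row lasts 1/10 s, in which the tool goes at most 50 mm and 8.59 degrees, less where a joint would pass 70% of its speed; a pose out of reach is approached as far as the arm can. A call with a gripper value outside its range is refused whole. The fingers move at their own pace and stop on an object; the grip force is fixed at half the most. Time passes only in rows, so rows that repeat a pose let the fingers close. It gives the time, the measured TCP pose, the force and the opening at its end, in the units of the state.
- manip.state(): the state, without advancing time (a new reading comes with each control period).
- manip.grab_frame(name): name is "side" or "top" or "wrist"; returns the picture (420x560x3 uint8, red, green, blue); there is no depth.
- manip.get_calibration(name): a dict with "fov_y" (degrees; the focal length in pixels is half the picture's height over the tangent of half this angle, whatever the lens; pixels are square), "cx", "cy" (the principal point, pixels), "R" (3x3) and "t" (3): a world point X has camera coordinates R X + t. Camera axes: x right, y down, z forward; pixel columns grow to the right and rows downward; lengths in m; the calibration is good to about 2 mm. A picture is of the moment at which its call begins: read the wrist's pose just before it. get_calibration takes no time and is no camera call; for the wrist camera it gives the pose at the moment of the call.
- manip.job_done(): hands the job in, once; it reports no verdict.
The state is a dict: "time": time; "joint_pos": joint angles; "joint_vel": joint speeds; "joint_efforts": joint torques, N m; "tool_pos": TCP position; "tool_rot": TCP orientation; "contact_force": force on the tool from outside, world axes, zero at the start; "ft_torque": the same for the moment, N m; "gripper_width": opening from 0.0 (shut) to 1.0 (fully open).
Only numpy, scipy, OpenCV 4.12 (cv2) and the standard library are available. Lean on these libraries where they do the work, as an engineer would, in place of code of your own. Each camera call takes 0.05 s, during which the arm holds its last target.

## Working session

There is one attempt and no reset: what is moved stays moved. The work goes in short steps, Python scripts to look and compute and a tool call to move; the robot and the scene stay as the last step left them, time stands still between calls to the robot, and variables do not carry over. Pictures are saved under pics/ and viewed, and the job is handed in when it is done.

Besides the shell and the picture viewer there is one more tool, called in YAML: its name, and indented under it one key for each argument. step_arm: Moves the arm, as the interface text tells. Its arguments: {"type":"object","properties":{"deltas":{"type":"array"}},"required":["deltas"]}

```bash
mkdir -p pics; ls; python3 - <<'E'
from plant import manip
import cv2
for n in("side","top"):
    c=manip.get_calibration(n);print(n,c)
    cv2.imwrite(f"pics/{n}0.png",manip.grab_frame(n)[...,::-1])
s=manip.state();print(s)
E
```

```text
pics
side {'fov_y': 55.26961669681818, 'cx': 278.7019334781135, 'cy': 207.7976448265677, 'R': array([[-0.81543556, -0.57867322, -0.0142184 ],
       [-0.37387499,  0.54527916, -0.75025871],
       [ 0.44190762, -0.60647172, -0.66099146]]), 't': array([0.50894064, 0.28055214, 0.66229248])}
top {'fov_y': 43.21796998890216, 'cx': 273.8193540124141, 'cy': 216.58165357931014, 'R': array([[-2.76220898e-03, -9.99995431e-01, -1.22785753e-03],
       [-9.93008020e-01,  2.88781028e-03, -1.18011582e-01],
       [ 1.18014589e-01,  8.93299721e-04, -9.93011460e-01]]), 't': array([0.01734708, 0.63597869, 1.17199074])}
{'time': 0.1, 'joint_pos': array([-1.45899588e+00,  5.32995924e-02,  1.61417299e+00, -1.89625383e-05,
        1.47602391e+00, -1.18981828e-01]), 'joint_vel': array([-0.00105625, -0.0003334 , -0.00344691, -0.00173721, -0.00202067,
        0.00093528]), 'joint_efforts': array([ 3.78733539e-04, -3.94903994e+01, -3.71364462e+01, -1.28760385e-04,
        3.90206536e-03,  6.89695000e-06]), 'tool_pos': array([ 0.14290518, -0.60786525,  0.2381708 ]), 'tool_rot': array([-9.51945784e-04,  9.93349272e-01,  1.15136084e-01, -6.01976850e-06]), 'contact_force': array([ 0.32865415, -0.04497902,  0.01226485]), 'ft_torque': array([-0.02151137,  0.02388577, -0.00609932]), 'gripper_width': 1.0042150170698974}
```

View pics/side0.png

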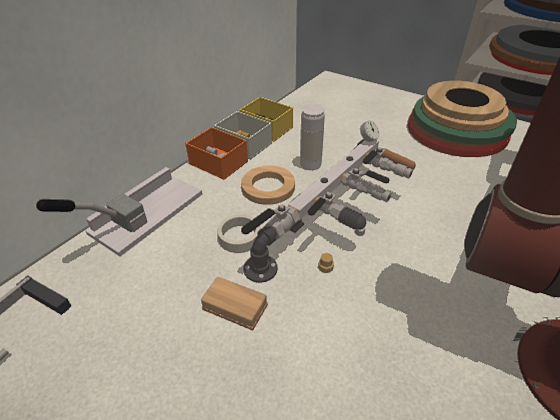

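View pics/top0.png

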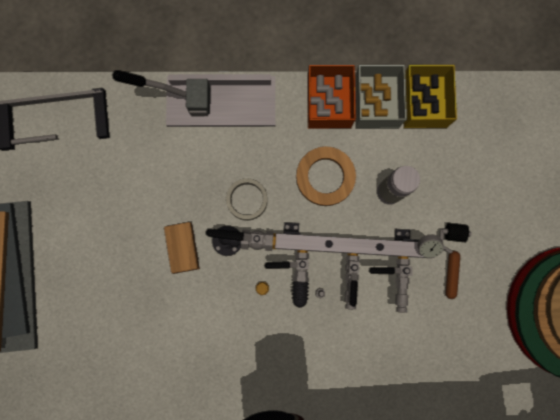

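```bash
python3 - <<'E'
import cv2
a=cv2.imread("pics/top0.png")
c=a[60:340,60:440];cv2.imwrite("pics/top0c.png",cv2.resize(c,(798,588),interpolation=cv2.INTER_CUBIC))
E
```

```text
(no output)
```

View pics/top0c.png

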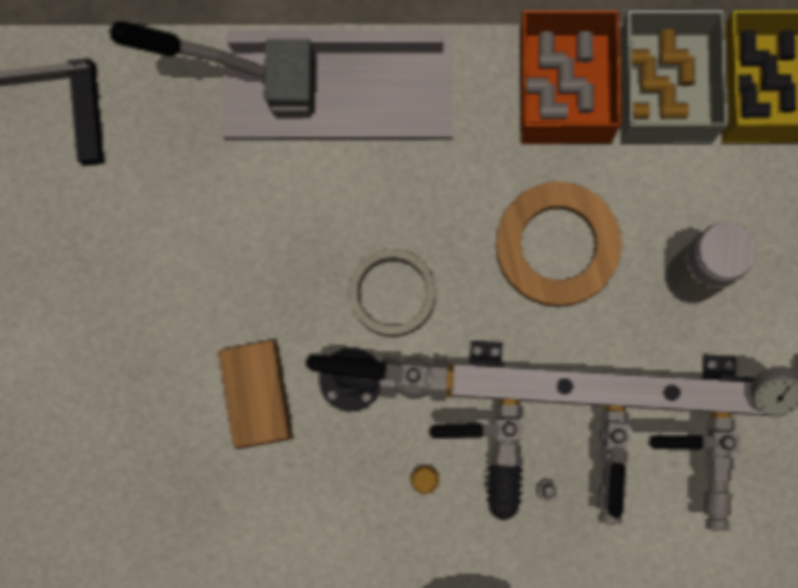

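```bash
cat > h.py <<'E'
import numpy as np
from plant import manip
def ray(cal,u,v,z):
    f=210/np.tan(np.radians(cal["fov_y"])/2)
    R=np.array(cal["R"]);t=np.array(cal["t"])
    d=R.T@np.array([(u-cal["cx"])/f,(v-cal["cy"])/f,1]);o=-R.T@t
    return o+d*(z-o[2])/d[2]
def proj(cal,X):
    f=210/np.tan(np.radians(cal["fov_y"])/2)
    p=np.array(cal["R"])@np.array(X)+cal["t"];return p[:2]/p[2]*f+[cal["cx"],cal["cy"]]
E
python3 - <<'E'
from h import *
np.set_printoptions(precision=4,suppress=True)
c=manip.get_calibration("top")
for n,x,y,z in [("main stem",414,376,.132),("main end",310,362,.132),("grip root",385,371,.132),("bleed",509,428,.122),("bleedend",432,432,.122),("ob",618,435,.122),("oa",727,442,.122),("oaend",650,441,.122),("obend",614,516,.122),("flange",350,380,.005),("can",728,250,.17),("mask",393,292,.03),("gauge",775,392,.15),("block",255,395,.034),("brass",425,478,.032),("plug",546,488,.044),("barL",452,380,.096),("barR",750,395,.096)]:
    print(n,ray(c,60+x/2.1,60+y/2.1,z))
s=manip.get_calibration("side");
E
```

```text
main stem [0.5776 0.0505 0.132 ]
main end [0.5919 0.1543 0.132 ]
grip root [0.5827 0.0794 0.132 ]
bleed [ 0.526  -0.0442  0.122 ]
bleedend [0.5222 0.0328 0.122 ]
ob [ 0.5187 -0.153   0.122 ]
oa [ 0.5115 -0.2616  0.122 ]
oaend [ 0.5127 -0.1848  0.122 ]
obend [ 0.4389 -0.1474  0.122 ]
flange [0.583  0.1257 0.005 ]
can [ 0.6969 -0.2567  0.17  ]
mask [0.6778 0.0769 0.03  ]
gauge [ 0.5595 -0.3032  0.15  ]
block [0.5649 0.2258 0.034 ]
brass [0.4753 0.0418 0.032 ]
plug [ 0.4646 -0.087   0.044 ]
barL [0.5761 0.0126 0.096 ]
barR [ 0.5598 -0.2932  0.096 ]
```

```bash
cat >> h.py <<'E'
np.set_printoptions(precision=4,suppress=True)
from scipy.spatial.transform import Rotation as Ro
def cur():
    s=manip.state();q=s["tool_rot"];R=Ro.from_quat(np.r_[q[1:],q[0]]).as_matrix();return s["tool_pos"],R
def delta(p,yaw):
    p0,R=cur()
    Rt=np.array([[np.cos(yaw),np.sin(yaw),0],[np.sin(yaw),-np.cos(yaw),0],[0,0,-1]])
    return np.r_[R.T@(np.array(p)-p0),Ro.from_matrix(R.T@Rt).as_rotvec()]
E
python3 - <<'E'
from h import *
c=manip.get_calibration("wrist");R=np.array(c["R"]);o=-R.T@c["t"]
p,Rt=cur();print(c["fov_y"],c["cx"],c["cy"],Rt.T@(o-p));print(R@Rt)
print(delta([.50,.05,.33],3.0))
s=manip.get_calibration("side")
for X in ([.5776,.0505,.135],[.59,.152,.132],[.526,-.0442,.125],[.522,.0325,.122]):print(proj(s,X))
E
```

```text
61.062472199478265 276.99990871994726 205.30985365833126 [ 0.0683 -0.     -0.1342]
[[-0.001   1.     -0.001 ]
 [-0.9631 -0.0012 -0.2692]
 [-0.2692  0.0007  0.9631]]
[ 0.4981 -0.5589 -0.0907 -0.0002 -0.0027 -2.7692]
[282.1225 203.1985]
[245.2575 231.4316]
[328.3406 191.5466]
[310.452  213.6573]
```

```bash
python3 - <<'E'
import cv2
a=cv2.imread("pics/side0.png")
c=a[150:300,200:400];cv2.imwrite("pics/side0c.png",cv2.resize(c,(800,600),interpolation=cv2.INTER_CUBIC))
E
```

```text
(no output)
```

View pics/side0c.png

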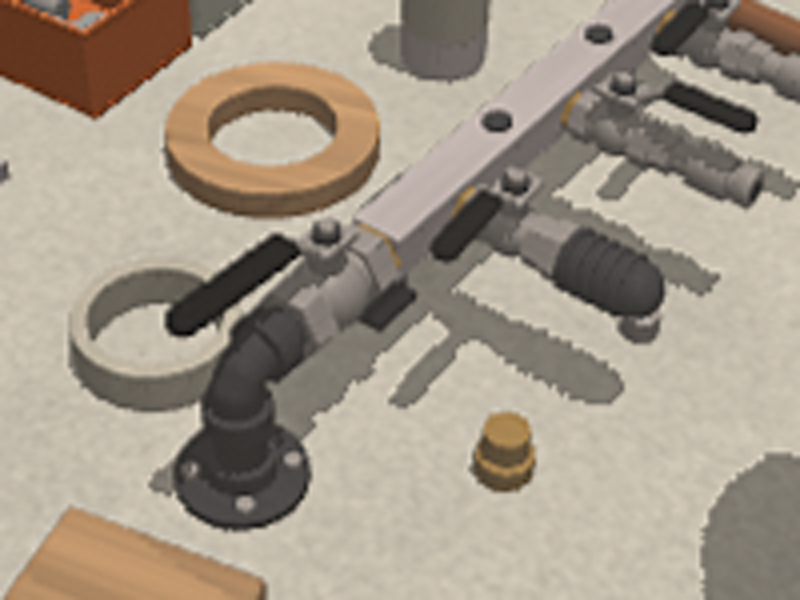

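step_arm:
  deltas:
    - [0.5, -0.56, -0.09, 0, 0, -2.77, 1]
    - [0.5, -0.56, -0.09, 0, 0, -2.77, 1]
    - [0.5, -0.56, -0.09, 0, 0, -2.77, 1]
    - [0.5, -0.56, -0.09, 0, 0, -2.77, 1]
    - [0.5, -0.56, -0.09, 0, 0, -2.77, 1]
    - [0.5, -0.56, -0.09, 0, 0, -2.77, 1]
    - [0.5, -0.56, -0.09, 0, 0, -2.77, 1]
    - [0.5, -0.56, -0.09, 0, 0, -2.77, 1]
    - [0.5, -0.56, -0.09, 0, 0, -2.77, 1]
    - [0.5, -0.56, -0.09, 0, 0, -2.77, 1]
    - [0.5, -0.56, -0.09, 0, 0, -2.77, 1]
    - [0.5, -0.56, -0.09, 0, 0, -2.77, 1]
    - [0.5, -0.56, -0.09, 0, 0, -2.77, 1]
    - [0.5, -0.56, -0.09, 0, 0, -2.77, 1]
    - [0.5, -0.56, -0.09, 0, 0, -2.77, 1]
    - [0.5, -0.56, -0.09, 0, 0, -2.77, 1]
    - [0.5, -0.56, -0.09, 0, 0, -2.77, 1]
    - [0.5, -0.56, -0.09, 0, 0, -2.77, 1]
    - [0.5, -0.56, -0.09, 0, 0, -2.77, 1]
    - [0.5, -0.56, -0.09, 0, 0, -2.77, 1]

```text
time: 2.1
tool_pos: [0.5014, 0.0513, 0.3287]
tool_rot: [-0.001, 0.07, 0.998, -0.0]
contact_force: [0.6, 0.1, 0.3]
gripper_width: 0.0
```

```bash
cat > w.py <<'E'
import sys,pickle,cv2
from h import *
n=sys.argv[1]
s=manip.state();c=manip.get_calibration("wrist");im=manip.grab_frame("wrist")
pickle.dump(c,open(f"pics/{n}.pkl","wb"));cv2.imwrite(f"pics/{n}.png",cv2.resize(im[...,::-1],(800,600),interpolation=cv2.INTER_CUBIC))
print(s["time"],s["tool_pos"],s["joint_pos"],s["gripper_width"],s["contact_force"])
E
python3 w.py w1
```

```text
2.1 [0.5014 0.0513 0.3287] [-0.0459 -0.2772  1.7701 -0.      1.6498 -1.4759] 0.00024921442020858623 [0.6349 0.1459 0.2762]
```

View pics/w1.png

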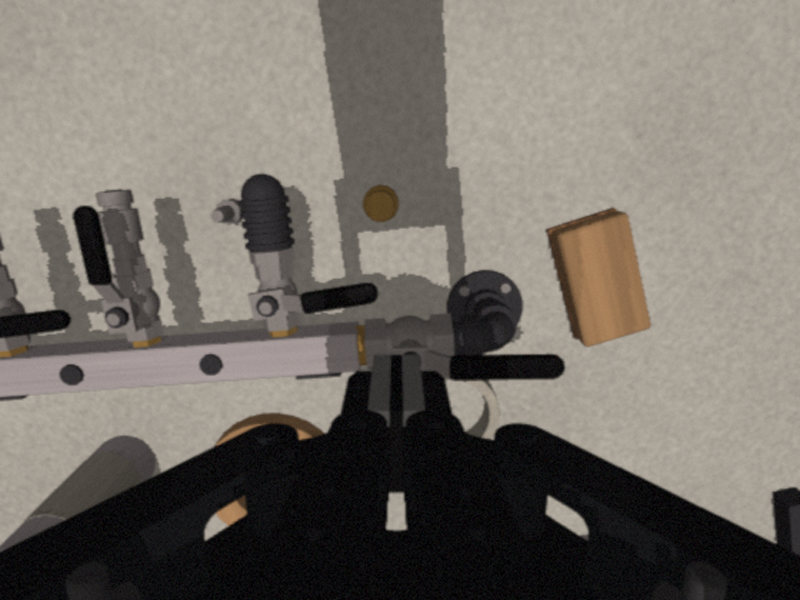

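```bash
cat > tri.py <<'E'
import pickle
from h import *
def lin(c,u,v):
    f=210/np.tan(np.radians(c["fov_y"])/2);R=np.array(c["R"]);d=R.T@np.array([(u-c["cx"])/f,(v-c["cy"])/f,1]);return -R.T@np.array(c["t"]),d/np.linalg.norm(d)
def tri(obs):
    A=0;b=0
    for c,u,v in obs:
        o,d=lin(c,u,v);P=np.eye(3)-np.outer(d,d);A=A+P;b=b+P@o
    X=np.linalg.solve(A,b);return X,[np.round(proj(c,X)-[u,v],1) for c,u,v in obs]
E
python3 - <<'E'
from tri import *
T=manip.get_calibration("top");S=manip.get_calibration("side");W=pickle.load(open("pics/w1.pkl","rb"))
t=lambda x,y:(T,60+(x+.5)/2.1-.5,60+(y+.5)/2.1-.5)
s=lambda x,y:(S,200+(x+.5)/4-.5,150+(y+.5)/4-.5)
w=lambda x,y:(W,(x+.5)*.7-.5,(y+.5)*.7-.5)
for n,o in {"bleed":[t(509,428),s(516,182),w(268,305)],"main":[t(414,376),s(327,230),w(410,357)],"bend":[t(432,432),s(440,250),w(377,292)],"mend":[t(308,361),s(178,322),w(563,367)],"ob":[t(618,435),s(623,84),w(117,317)]}.items():
    print(n,*tri(o)); print("   noside",*tri([o[0],o[2]]))
for x,y,z in [(268,305,.122),(117,317,.122),(410,357,.132),(377,292,.122),(302,302,.122),(563,367,.132),(452,367,.132)]:print(ray(*w(x,y),z))
E
```

```text
bleed [ 0.5258 -0.0446  0.1152] [array([0.3, 0.4]), array([-0.4, -0. ]), array([0.3, 0.1])]
   noside [ 0.5262 -0.0445  0.1148] [array([0.2, 0.2]), array([0.6, 0.4])]
main [0.5781 0.0509 0.1235] [array([0.2, 0.3]), array([0.5, 0.4]), array([0.7, 1.8])]
   noside [0.5792 0.0509 0.1163] [array([0.3, 0.1]), array([0.6, 0. ])]
bend [0.5233 0.0339 0.1267] [array([-0.3, -0.3]), array([-0. , -0.1]), array([-0.8, -0.6])]
   noside [0.5229 0.034  0.1297] [array([-0.4, -0.2]), array([-0.9, -0.2])]
mend [0.592  0.155  0.1373] [array([0.5, 0.5]), array([-0.9, -0.2]), array([ 0.2, -0.6])]
   noside [0.5933 0.1559 0.1354] [array([ 0.3, -0.1]), array([ 0.5, -0.2])]
ob [ 0.5189 -0.1537  0.116 ] [array([0.1, 0.2]), array([-0.2, -0.1]), array([ 0.2, -0.1])]
   noside [ 0.5191 -0.1534  0.1164] [array([0.1, 0.1]), array([0.2, 0.2])]
[ 0.5239 -0.0428  0.122 ]
[ 0.5175 -0.1501  0.122 ]
[0.5725 0.0507 0.132 ]
[0.5253 0.0342 0.122 ]
[ 0.5251 -0.0188  0.122 ]
[0.5952 0.1563 0.132 ]
[0.5842 0.079  0.132 ]
```

```bash
cat >> h.py <<'E'
MS=np.array([.578,.051]);BS=np.array([.526,-.0445])
def mainp(th,r=.08,c=0,psi=.065,hw=.020):
    f=psi+th;d=np.array([np.sin(f),np.cos(f)]);n=np.array([np.cos(f),-np.sin(f)])
    p=MS+r*d-(hw+c)*n;return p,np.pi-f
def bleedp(th,r=.055,c=0,psi=.065,hw=.0185):
    f=psi-th;d=np.array([np.sin(f),np.cos(f)]);n=-np.array([np.cos(f),-np.sin(f)])
    p=BS+r*d-(hw+c)*n;return p,-f
E
python3 - <<'E'
from h import *
p,y=mainp(.068,c=.010)
print(delta([*p,.22],y),delta([*p,.123],y))
E
```

```text
[-0.0452  0.0904  0.1087 -0.0001 -0.0009 -0.0093] [-0.0453  0.0904  0.2057 -0.0001 -0.0009 -0.0093]
```

step_arm:
  deltas:
    - [-0.045, 0.09, 0.02, 0, 0, -0.01, 1]
    - [-0.045, 0.09, 0.05, 0, 0, -0.01, 1]
    - [-0.045, 0.09, 0.1, 0, 0, -0.01, 1]
    - [-0.045, 0.09, 0.13, 0, 0, -0.01, 1]
    - [-0.045, 0.09, 0.15, 0, 0, -0.01, 1]
    - [-0.045, 0.09, 0.17, 0, 0, -0.01, 1]
    - [-0.045, 0.09, 0.19, 0, 0, -0.01, 1]
    - [-0.045, 0.09, 0.205, 0, 0, -0.01, 1]
    - [-0.045, 0.09, 0.205, 0, 0, -0.01, 1]

```text
time: 3.05
tool_pos: [0.5569, 0.1336, 0.1213]
tool_rot: [-0.003, 0.066, 0.998, -0.0]
contact_force: [-1.0, 0.2, 0.3]
gripper_width: -0.001
```

```bash
python3 w.py w2; python3 - <<'E'
from h import *
import cv2
cv2.imwrite("pics/side2.png",cv2.resize(manip.grab_frame("side")[100:310,160:440,::-1],(800,600),interpolation=cv2.INTER_CUBIC))
E
```

```text
3.05 [0.5569 0.1336 0.1213] [ 0.1055  0.0347  1.8355  0.      1.2768 -1.3335] -0.0013968615318173704 [-0.9993  0.1517  0.3058]
```

View pics/w2.png

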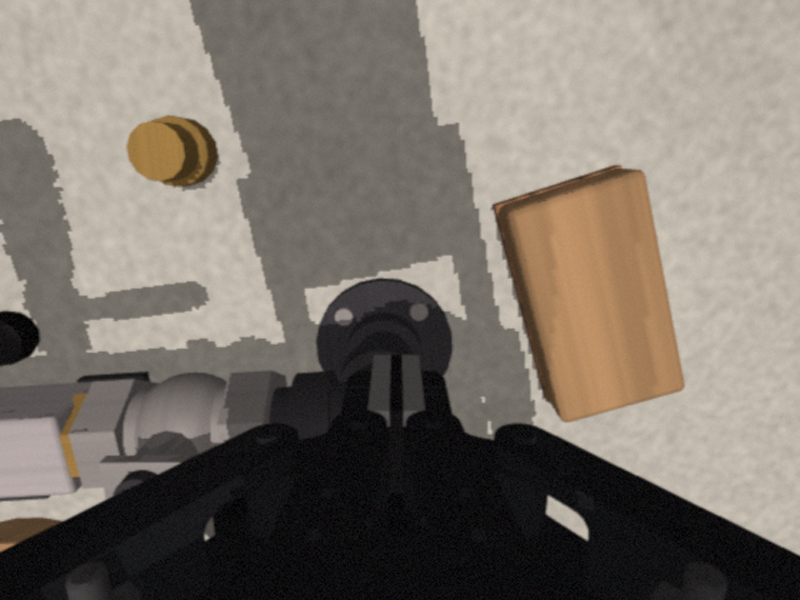

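View pics/side2.png

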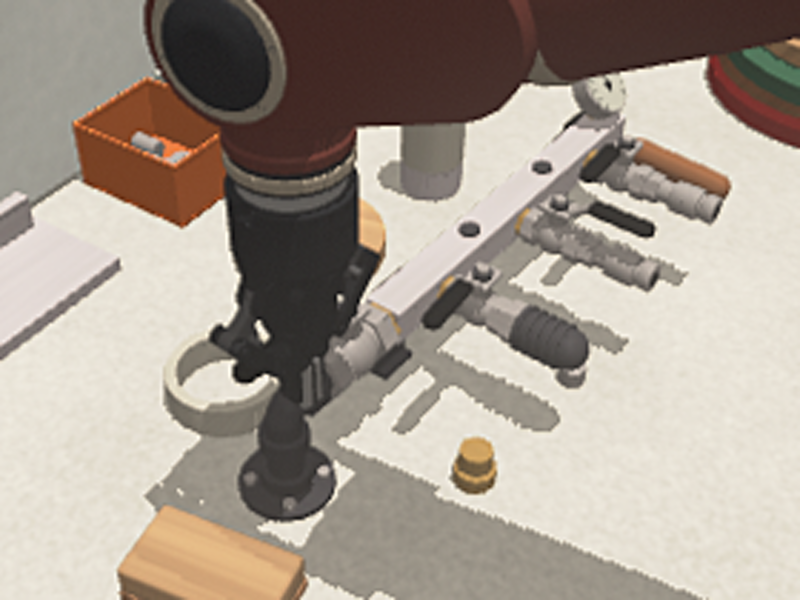

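```bash
python3 - <<'E'
from h import *
for th in [.068]+list(np.arange(.15,1.41,.08)):
    p,y=mainp(th); d=delta([*p,.122],y); print(round(th,2),np.round(d,3).tolist())
E
```

```text
0.07 [-0.01, 0.0, 0.003, 0.0, 0.0, 0.002]
0.15 [-0.017, 0.002, 0.003, 0.0, 0.0, 0.084]
0.23 [-0.023, 0.003, 0.003, 0.0, 0.0, 0.164]
0.31 [-0.03, 0.003, 0.003, 0.0, 0.0, 0.244]
0.39 [-0.036, 0.003, 0.003, 0.0, 0.0, 0.324]
0.47 [-0.043, 0.002, 0.003, 0.0, 0.0, 0.404]
0.55 [-0.049, 0.0, 0.003, 0.0, 0.0, 0.484]
0.63 [-0.056, -0.001, 0.003, 0.0, 0.0, 0.564]
0.71 [-0.062, -0.004, 0.003, 0.0, 0.0, 0.644]
0.79 [-0.068, -0.006, 0.003, 0.0, 0.0, 0.724]
0.87 [-0.073, -0.01, 0.003, 0.0, 0.0, 0.804]
0.95 [-0.079, -0.013, 0.003, 0.0, 0.0, 0.884]
1.03 [-0.084, -0.018, 0.003, 0.0, 0.0, 0.964]
1.11 [-0.089, -0.022, 0.003, 0.0, 0.0, 1.044]
1.19 [-0.093, -0.027, 0.003, 0.0, 0.0, 1.124]
1.27 [-0.097, -0.032, 0.003, 0.0, 0.0, 1.204]
1.35 [-0.101, -0.038, 0.003, 0.0, 0.0, 1.284]
```

step_arm:
  deltas:
    - [-0.006, 0, 0, 0, 0, 0, 1]
    - [-0.01, 0, 0, 0, 0, 0.002, 1]
    - [-0.017, 0.002, 0, 0, 0, 0.084, 1]
    - [-0.023, 0.003, 0, 0, 0, 0.164, 1]
    - [-0.03, 0.003, 0, 0, 0, 0.244, 1]
    - [-0.036, 0.003, 0, 0, 0, 0.324, 1]

```text
time: 3.75
tool_pos: [0.5944, 0.1328, 0.1255]
tool_rot: [-0.002, 0.227, 0.974, 0.0]
contact_force: [-7.4, 0.8, 5.4]
gripper_width: 0.0
```

```bash
python3 - <<'E'
from h import *
import cv2
print(manip.state()["contact_force"],manip.state()["ft_torque"])
for th in [.39]+list(np.arange(.47,1.41,.08)):
    p,y=mainp(th); d=delta([*p,.122],y); print(round(th,2),np.round(d,3).tolist())
cv2.imwrite("pics/side3.png",cv2.resize(manip.grab_frame("side")[100:310,160:440,::-1],(800,600),interpolation=cv2.INTER_CUBIC))
E
```

```text
[-7.3867  0.7891  5.4212] [ 0.209   1.0576 -0.026 ]
0.39 [-0.001, -0.001, 0.003, -0.0, -0.003, -0.003]
0.47 [-0.008, 0.001, 0.003, -0.0, -0.003, 0.077]
0.55 [-0.014, 0.002, 0.003, -0.001, -0.003, 0.157]
0.63 [-0.021, 0.002, 0.003, -0.001, -0.003, 0.237]
0.71 [-0.027, 0.002, 0.003, -0.001, -0.003, 0.317]
0.79 [-0.034, 0.001, 0.003, -0.001, -0.003, 0.397]
0.87 [-0.04, -0.0, 0.003, -0.001, -0.003, 0.477]
0.95 [-0.047, -0.002, 0.003, -0.001, -0.003, 0.557]
1.03 [-0.053, -0.004, 0.003, -0.001, -0.003, 0.637]
1.11 [-0.059, -0.007, 0.003, -0.001, -0.003, 0.717]
1.19 [-0.065, -0.01, 0.003, -0.002, -0.003, 0.797]
1.27 [-0.07, -0.014, 0.003, -0.002, -0.003, 0.877]
1.35 [-0.075, -0.018, 0.003, -0.002, -0.003, 0.957]
```

View pics/side3.png

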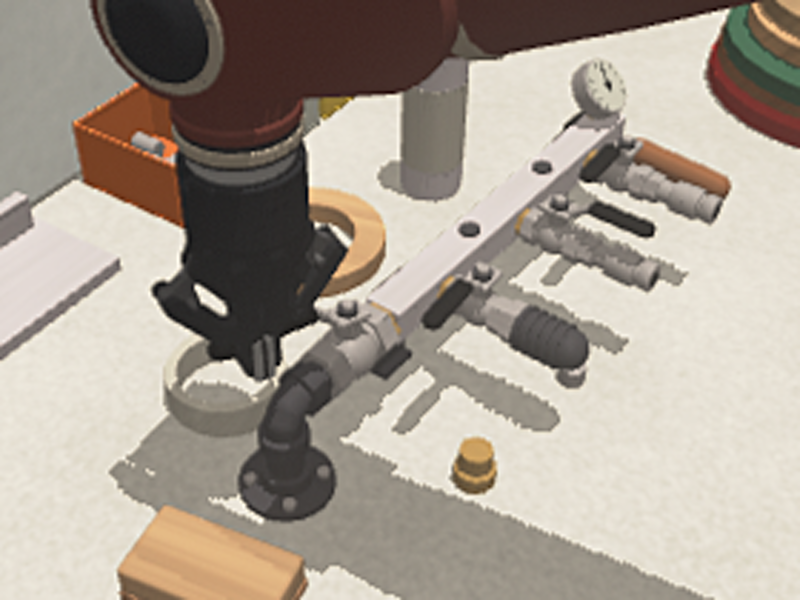

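step_arm:
  deltas:
    - [-0.008, 0.001, 0.001, 0, 0, 0.077, 1]
    - [-0.014, 0.002, 0.002, 0, 0, 0.157, 1]
    - [-0.021, 0.002, 0.003, 0, 0, 0.237, 1]
    - [-0.027, 0.002, 0.003, 0, 0, 0.317, 1]
    - [-0.034, 0.001, 0.003, 0, 0, 0.397, 1]
    - [-0.04, 0, 0.003, 0, 0, 0.477, 1]
    - [-0.047, -0.002, 0.003, 0, 0, 0.557, 1]
    - [-0.053, -0.004, 0.003, 0, 0, 0.637, 1]
    - [-0.059, -0.007, 0.003, 0, 0, 0.717, 1]
    - [-0.065, -0.01, 0.003, 0, 0, 0.797, 1]
    - [-0.07, -0.014, 0.003, 0, 0, 0.877, 1]
    - [-0.075, -0.018, 0.003, 0, 0, 0.957, 1]

```text
time: 5.0
tool_pos: [0.6565, 0.0857, 0.1234]
tool_rot: [0.0, 0.65, 0.76, 0.004]
contact_force: [2.0, 8.2, 0.7]
gripper_width: 0.001
```

```bash
python3 w.py w4; python3 - <<'E'
from h import *
import cv2
print(manip.state()["contact_force"],manip.state()["ft_torque"])
for th in [1.35,1.40,1.45,1.5,1.53,1.57]:
    p,y=mainp(th); d=delta([*p,.122],y); print(round(th,2),np.round(d,4).tolist())
cv2.imwrite("pics/side4.png",cv2.resize(manip.grab_frame("side")[100:310,160:440,::-1],(800,600),interpolation=cv2.INTER_CUBIC))
cv2.imwrite("pics/top4.png",cv2.resize(manip.grab_frame("top")[130:340,160:440,::-1],(800,600),interpolation=cv2.INTER_CUBIC))
E
```

```text
5.0 [0.6565 0.0857 0.1234] [ 0.0153  0.2264  1.6211  0.0058  1.289  -0.1426] 0.0009658121787257149 [2.0352 8.2281 0.7041]
[ 2.335   5.9329 -0.2172] [ 1.1296 -0.3818  0.0889]
1.35 [-0.0011, -0.0031, 0.0014, 0.0061, -0.0037, -0.0026]
1.4 [-0.0051, -0.0022, 0.0013, 0.006, -0.0039, 0.0474]
1.45 [-0.0091, -0.0015, 0.0013, 0.0059, -0.004, 0.0974]
1.5 [-0.0132, -0.001, 0.0013, 0.0058, -0.0041, 0.1474]
1.53 [-0.0157, -0.0008, 0.0013, 0.0057, -0.0042, 0.1774]
1.57 [-0.019, -0.0006, 0.0013, 0.0056, -0.0044, 0.2174]
```

View pics/side4.png

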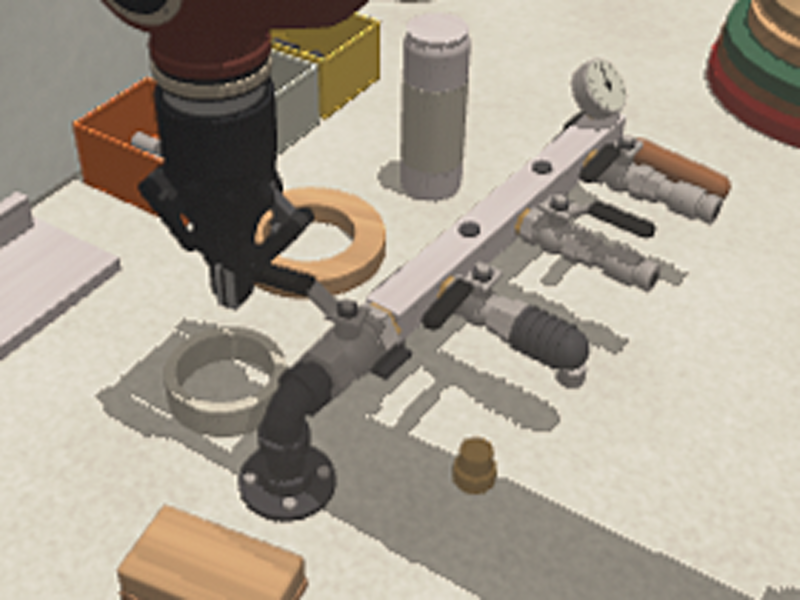

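View pics/w4.png

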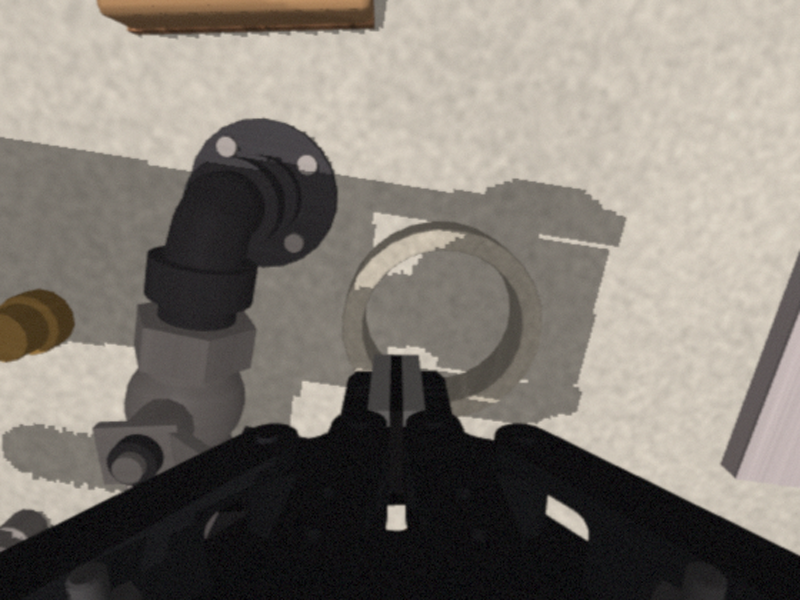

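step_arm:
  deltas:
    - [-0.004, 0, 0, 0, 0, 0.05, 1]
    - [-0.008, 0, 0, 0, 0, 0.1, 1]
    - [-0.011, 0, 0, 0, 0, 0.13, 1]
    - [-0.011, 0, 0, 0, 0, 0.13, 1]

```text
time: 5.55
tool_pos: [0.6591, 0.0742, 0.1237]
tool_rot: [0.001, 0.697, 0.717, 0.004]
contact_force: [3.4, 6.9, 0.8]
gripper_width: -0.005
```

```bash
python3 - <<'E'
from h import *
p,R=cur();s=manip.state();print(p,s["contact_force"],s["ft_torque"],np.arctan2(R[1,0],R[0,0]),R[:,2])
for th in [1.45,1.48,1.5,1.53,1.57]:
    q,y=mainp(th); d=delta([*q,.122],y); print(round(th,2),np.round(d,4).tolist())
E
```

```text
[0.6591 0.0742 0.1237] [3.4458 6.8588 0.7989] [ 1.0242 -0.7059  0.093 ] 1.5994180115426588 [ 0.0076  0.0043 -1.    ]
1.45 [0.0013, -0.0023, 0.0017, 0.0077, -0.004, -0.0272]
1.48 [-0.0011, -0.0017, 0.0017, 0.0077, -0.0041, 0.0028]
1.5 [-0.0027, -0.0013, 0.0017, 0.0076, -0.0042, 0.0228]
1.53 [-0.0051, -0.0008, 0.0017, 0.0076, -0.0043, 0.0528]
1.57 [-0.0083, -0.0002, 0.0017, 0.0075, -0.0045, 0.0928]
```

step_arm:
  deltas:
    - [-0.002, 0, 0, 0, 0, 0.03, 1]
    - [-0.004, 0, 0, 0, 0, 0.06, 1]
    - [-0.005, 0, 0, 0, 0, 0.08, 1]
    - [-0.005, 0, 0, 0, 0, 0.08, 1]

```text
time: 5.95
tool_pos: [0.6596, 0.0693, 0.1239]
tool_rot: [0.001, 0.725, 0.689, 0.005]
contact_force: [5.2, 6.6, 0.1]
gripper_width: 0.003
```

step_arm:
  deltas:
    - [-0.001, 0, 0, 0, 0, 0.01, 1]
    - [-0.001, 0, 0, 0, 0, 0.01, 1]

```text
time: 6.15
tool_pos: [0.6596, 0.0684, 0.124]
tool_rot: [0.001, 0.728, 0.685, 0.005]
contact_force: [5.4, 6.4, 0.1]
gripper_width: -0.0
```

```bash
cat > m.py <<'E'
from h import *
import cv2,sys
p,R=cur();s=manip.state();print(p,s["contact_force"],s["ft_torque"],np.arctan2(R[1,0],R[0,0]))
for th in [1.5,1.53,1.57]:
    q,y=mainp(th); d=delta([*q,.122],y); print(round(th,2),np.round(d,4).tolist())
E
python3 m.py
```

```text
[0.6596 0.0684 0.124 ] [5.4301 6.4249 0.077 ] [ 1.0995 -0.9517  0.1053] 1.5099896787868516
1.5 [0.003, -0.0019, 0.002, 0.0087, -0.0046, -0.0666]
1.53 [0.0006, -0.0012, 0.002, 0.0087, -0.0047, -0.0366]
1.57 [-0.0026, -0.0003, 0.002, 0.0086, -0.0049, 0.0034]
```

Still sliding at friction level (~6.5 N), about 2–3 mm left; creeping.

step_arm:
  deltas:
    - [-0.001, 0, 0, 0, 0, 0, 1]
    - [-0.001, 0, 0, 0, 0, 0, 1]

```text
time: 6.35
tool_pos: [0.6595, 0.0674, 0.124]
tool_rot: [0.001, 0.728, 0.685, 0.005]
contact_force: [5.6, 7.8, -0.1]
gripper_width: 0.003
```

step_arm:
  deltas:
    - [-0.001, 0, 0, 0, 0, 0, 1]
    - [-0.001, 0, 0, 0, 0, 0, 1]

```text
time: 6.55
tool_pos: [0.6595, 0.0664, 0.124]
tool_rot: [0.001, 0.728, 0.685, 0.005]
contact_force: [5.8, 7.2, 0.5]
gripper_width: 0.001
```

```bash
python3 m.py; python3 - <<'E'
from h import *
import cv2
cv2.imwrite("pics/top5.png",cv2.resize(manip.grab_frame("top")[130:340,160:440,::-1],(800,600),interpolation=cv2.INTER_CUBIC))
E
```

```text
[0.6595 0.0664 0.124 ] [5.7923 7.1558 0.5401] [ 1.0977 -0.9735  0.0949] 1.510116609978773
1.5 [0.005, -0.002, 0.002, 0.0089, -0.0047, -0.0665]
1.53 [0.0026, -0.0012, 0.002, 0.0088, -0.0048, -0.0365]
1.57 [-0.0006, -0.0004, 0.002, 0.0087, -0.005, 0.0035]
```

View pics/top5.png

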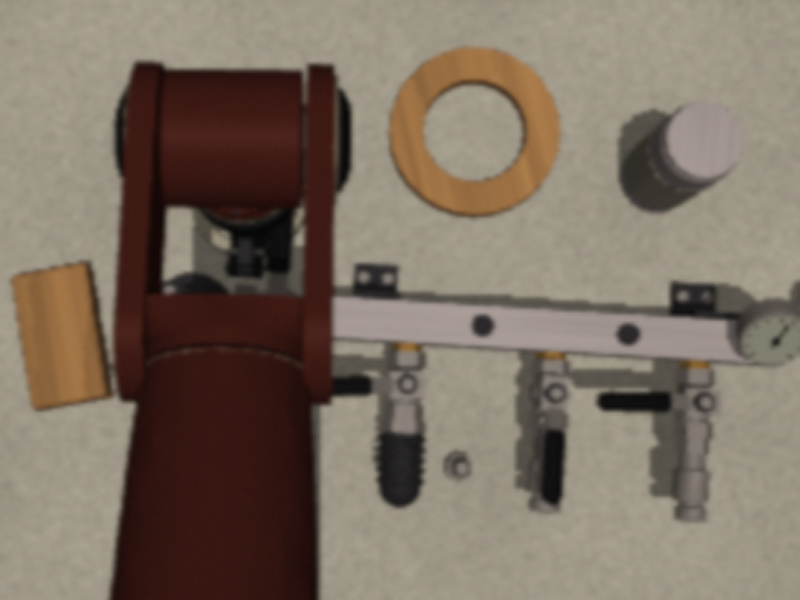

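step_arm:
  deltas:
    - [-0.001, 0, 0, 0, 0, 0, 1]
    - [-0.001, 0, 0, 0, 0, 0, 1]

```text
time: 6.8
tool_pos: [0.6595, 0.0655, 0.1241]
tool_rot: [0.002, 0.728, 0.685, 0.005]
contact_force: [6.8, 7.3, 0.2]
gripper_width: 0.002
```

step_arm:
  deltas:
    - [-0.0005, 0, 0, 0, 0, 0, 1]
    - [-0.0005, 0, 0, 0, 0, 0, 1]

```text
time: 7.0
tool_pos: [0.6595, 0.0654, 0.124]
tool_rot: [0.001, 0.728, 0.685, 0.005]
contact_force: [6.7, 8.7, -0.8]
gripper_width: -0.0
```

step_arm:
  deltas:
    - [-0.0005, 0, 0, 0, 0, 0, 1]
    - [-0.0005, 0, 0, 0, 0, 0, 1]

```text
time: 7.2
tool_pos: [0.6595, 0.0654, 0.1241]
tool_rot: [0.001, 0.728, 0.685, 0.006]
contact_force: [6.7, 10.4, 0.2]
gripper_width: -0.003
```

```bash
python3 m.py
```

```text
[0.6595 0.0654 0.1241] [ 6.6569 10.4332  0.2395] [ 1.5851 -1.0732  0.044 ] 1.5101764385709084
1.5 [0.006, -0.002, 0.0021, 0.0093, -0.0066, -0.0664]
1.53 [0.0036, -0.0013, 0.0021, 0.0092, -0.0067, -0.0364]
1.57 [0.0004, -0.0004, 0.0021, 0.009, -0.0069, 0.0036]
```

```bash
python3 - <<'E'
from h import *
p,y=bleedp(.09,c=.010);print(p,y)
print(delta([.56,.2,.25],y),delta([*p,.25],y),delta([*p,.116],y))
E
```

```text
[0.5531 0.0112] 0.024999999999999994
[ 0.1292 -0.1063 -0.126   0.0022 -0.0123  1.4851] [-0.0597 -0.1018 -0.1273  0.0022 -0.0123  1.4851] [-0.0606 -0.103   0.0067  0.0022 -0.0123  1.4851]
```

step_arm:
  deltas:
    - [0.008, 0, 0, 0, 0, 0, 1]
    - [0.02, 0, 0, 0, 0, 0, 1]
    - [0.025, 0, -0.03, 0, 0, 0, 1]
    - [0.03, 0, -0.08, 0, 0, 0, 1]
    - [0.06, 0.05, -0.12, 0, 0, 0, 1]
    - [0.1, 0.1, -0.13, 0, 0, 0, 1]
    - [0.13, 0.1, -0.13, 0, 0, 0, 1]
    - [0.13, 0.1, -0.13, 0, 0, 0, 1]

```text
time: 8.0
tool_pos: [0.7656, 0.1905, 0.2519]
tool_rot: [0.0, 0.727, 0.686, 0.001]
contact_force: [-1.8, -0.6, -0.2]
gripper_width: -0.003
```

```bash
python3 w.py w6; python3 - <<'E'
from h import *
import cv2
cv2.imwrite("pics/top6.png",cv2.resize(manip.grab_frame("top")[130:340,160:440,::-1],(800,600),interpolation=cv2.INTER_CUBIC))
E
```

```text
8.0 [0.7656 0.1905 0.2519] [0.1492 0.4257 1.157  0.0014 1.5567 0.2069] -0.002985729643990463 [-1.7699 -0.6093 -0.179 ]
```

View pics/w6.png

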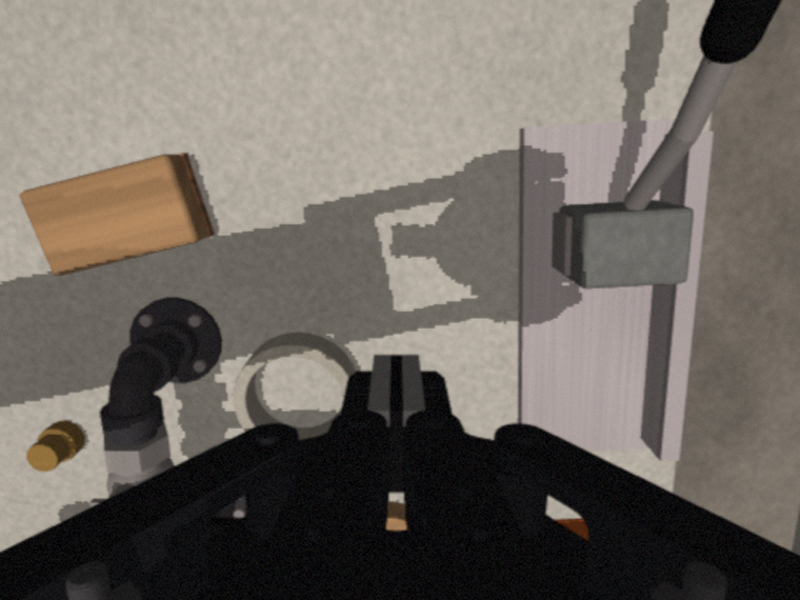

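View pics/top6.png

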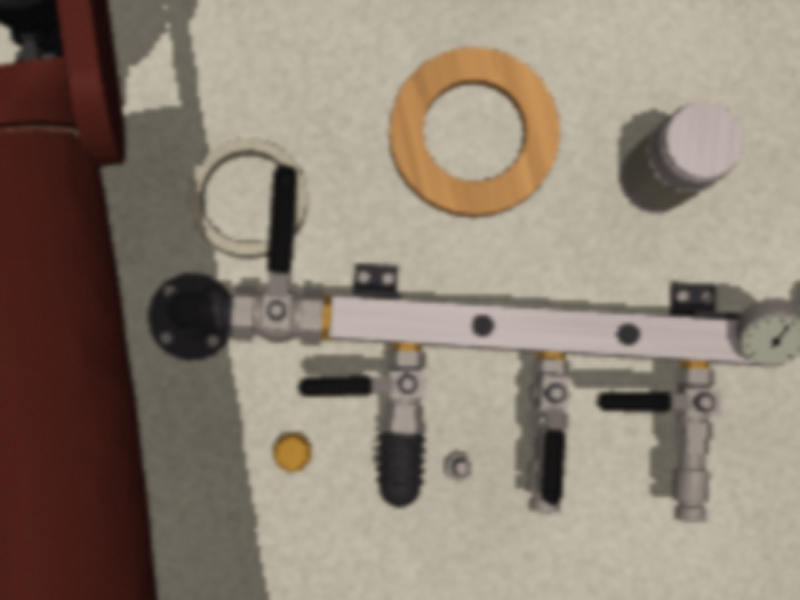

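```bash
python3 - <<'E'
from h import *
p,y=bleedp(.09,c=.010);print(p,y)
print(delta([*p,.25],y),delta([*p,.116],y))
E
```

```text
[0.5531 0.0112] 0.024999999999999994
[-0.1886 -0.2     0.0009 -0.0002  0.0009  1.4869] [-0.1885 -0.2     0.1349 -0.0002  0.0009  1.4869]
```

step_arm:
  deltas:
    - [-0.19, -0.2, 0, 0, 0, 1.485, 1]
    - [-0.19, -0.2, 0, 0, 0, 1.485, 1]
    - [-0.19, -0.2, 0, 0, 0, 1.485, 1]
    - [-0.19, -0.2, 0, 0, 0, 1.485, 1]
    - [-0.19, -0.2, 0, 0, 0, 1.485, 1]
    - [-0.19, -0.2, 0, 0, 0, 1.485, 1]
    - [-0.19, -0.2, 0, 0, 0, 1.485, 1]
    - [-0.19, -0.2, 0, 0, 0, 1.485, 1]
    - [-0.19, -0.2, 0, 0, 0, 1.485, 1]
    - [-0.19, -0.2, 0, 0, 0, 1.485, 1]
    - [-0.19, -0.2, 0, 0, 0, 1.485, 1]
    - [-0.19, -0.2, 0.04, 0, 0, 1.485, 1]
    - [-0.19, -0.2, 0.07, 0, 0, 1.485, 1]
    - [-0.19, -0.2, 0.07, 0, 0, 1.485, 1]

```text
time: 9.5
tool_pos: [0.5484, 0.0084, 0.1756]
tool_rot: [-0.001, 1.0, 0.013, -0.005]
contact_force: [-0.4, -0.2, -0.6]
gripper_width: -0.001
```

```bash
python3 w.py w7; python3 - <<'E'
from h import *
import cv2
cv2.imwrite("pics/side7.png",cv2.resize(manip.grab_frame("side")[100:310,160:440,::-1],(800,600),interpolation=cv2.INTER_CUBIC))
p,y=bleedp(.09,c=.010)
print(delta([*p,.116],y))
E
```

```text
9.5 [0.5484 0.0084 0.1756] [-0.1203 -0.0751  1.8479 -0.0004  1.3794  1.4239] -0.0006387917721719205 [-0.3984 -0.1584 -0.5645]
[ 0.0014 -0.003   0.0652  0.      0.0013  0.0009]
```

View pics/w7.png

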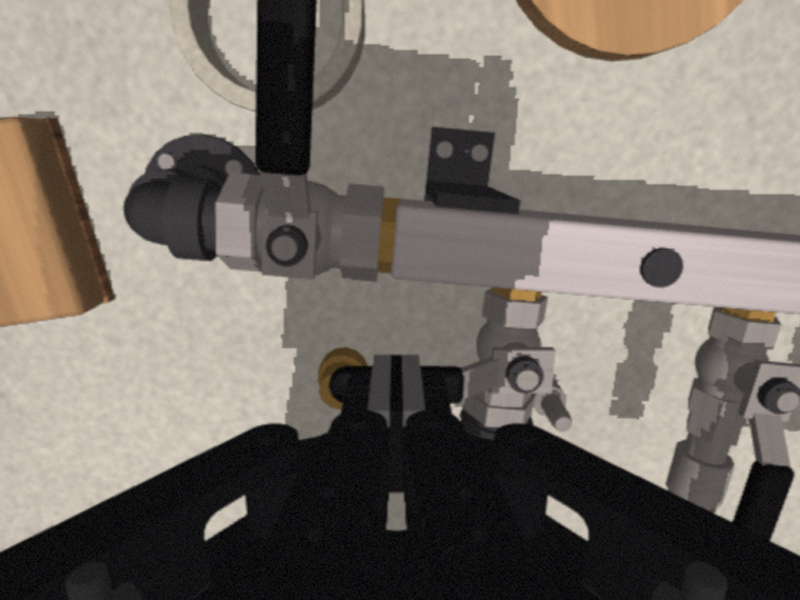

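View pics/side7.png

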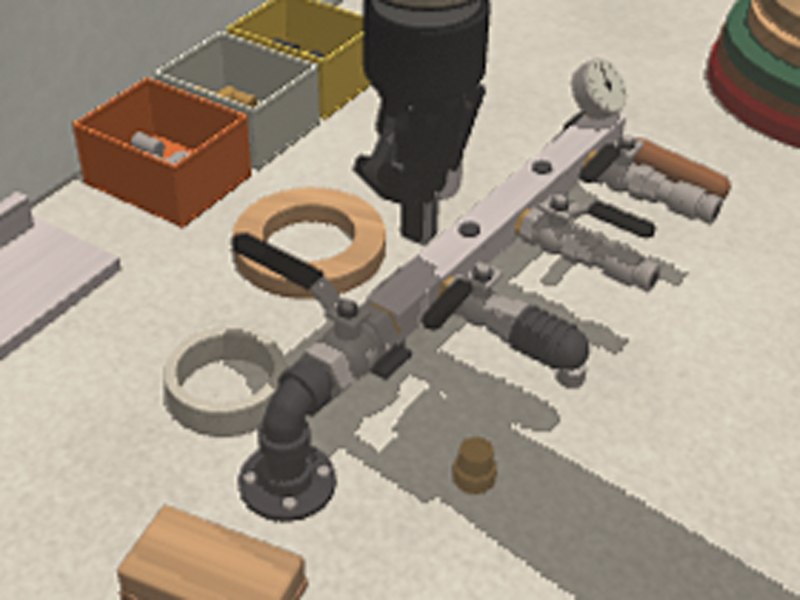

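step_arm:
  deltas:
    - [0.001, -0.003, 0.02, 0, 0, 0, 1]
    - [0.001, -0.003, 0.04, 0, 0, 0, 1]
    - [0.001, -0.003, 0.055, 0, 0, 0, 1]
    - [0.001, -0.003, 0.064, 0, 0, 0, 1]
    - [0.001, -0.003, 0.064, 0, 0, 0, 1]

```text
time: 10.1
tool_pos: [0.553, 0.0114, 0.1168]
tool_rot: [-0.0, 1.0, 0.013, -0.001]
contact_force: [-1.0, 0.5, 1.3]
gripper_width: 0.0
```

```bash
python3 - <<'E'
from h import *
import cv2
p,R=cur();print(p,manip.state()["contact_force"])
for th in np.arange(.09,1.5,.1):
    q,y=bleedp(th); print(round(th,2),np.round(delta([*q,.116],y),3).tolist())
cv2.imwrite("pics/side8.png",cv2.resize(manip.grab_frame("side")[100:310,160:440,::-1],(800,600),interpolation=cv2.INTER_CUBIC))
E
```

```text
[0.553  0.0114 0.1168] [-0.9925  0.5046  1.2681]
0.09 [-0.01, 0.0, 0.001, -0.0, 0.001, 0.0]
0.19 [-0.015, -0.001, 0.001, -0.0, 0.001, -0.1]
0.29 [-0.021, -0.002, 0.001, -0.0, 0.001, -0.2]
0.39 [-0.027, -0.003, 0.001, -0.0, 0.001, -0.3]
0.49 [-0.033, -0.003, 0.001, -0.0, 0.001, -0.4]
0.59 [-0.039, -0.002, 0.001, -0.0, 0.001, -0.5]
0.69 [-0.044, -0.001, 0.001, -0.001, 0.001, -0.6]
0.79 [-0.05, 0.001, 0.001, -0.001, 0.001, -0.7]
0.89 [-0.055, 0.004, 0.001, -0.001, 0.001, -0.8]
0.99 [-0.06, 0.007, 0.001, -0.001, 0.001, -0.9]
1.09 [-0.065, 0.01, 0.001, -0.001, 0.001, -1.0]
1.19 [-0.069, 0.014, 0.001, -0.001, 0.001, -1.1]
1.29 [-0.073, 0.018, 0.001, -0.001, 0.001, -1.2]
1.39 [-0.076, 0.023, 0.001, -0.001, 0.001, -1.3]
1.49 [-0.079, 0.028, 0.001, -0.001, 0.001, -1.4]
```

View pics/side8.png

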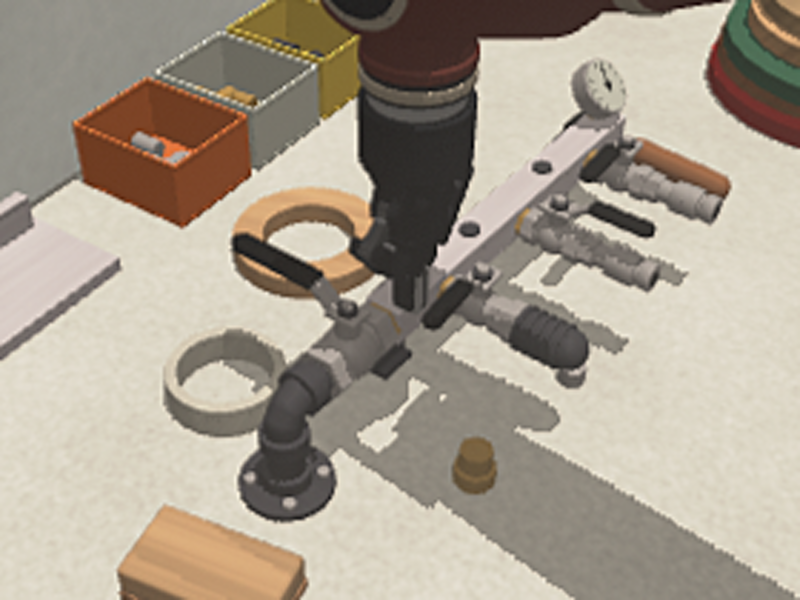

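step_arm:
  deltas:
    - [-0.005, 0, 0, 0, 0, 0, 1]
    - [-0.01, 0, 0, 0, 0, 0, 1]
    - [-0.015, -0.001, 0, 0, 0, -0.1, 1]
    - [-0.021, -0.002, 0, 0, 0, -0.2, 1]
    - [-0.027, -0.003, 0, 0, 0, -0.3, 1]
    - [-0.033, -0.003, 0, 0, 0, -0.4, 1]

```text
time: 10.75
tool_pos: [0.5222, 0.0139, 0.1187]
tool_rot: [0.001, 0.977, 0.213, 0.004]
contact_force: [6.5, 1.5, -3.4]
gripper_width: -0.001
```

```bash
python3 - <<'E'
from h import *
p,R=cur();print(p,manip.state()["contact_force"])
for th in np.arange(.49,1.5,.1):
    q,y=bleedp(th); print(round(th,2),np.round(delta([*q,.116],y),3).tolist())
E
```

```text
[0.5222 0.0139 0.1187] [ 6.5447  1.5371 -3.4351]
0.49 [-0.002, -0.0, 0.003, 0.003, -0.007, 0.004]
0.59 [-0.008, -0.002, 0.003, 0.003, -0.007, -0.096]
0.69 [-0.013, -0.003, 0.003, 0.003, -0.007, -0.196]
0.79 [-0.019, -0.003, 0.003, 0.004, -0.006, -0.296]
0.89 [-0.025, -0.003, 0.002, 0.004, -0.006, -0.396]
0.99 [-0.031, -0.002, 0.002, 0.004, -0.006, -0.496]
1.09 [-0.036, -0.001, 0.002, 0.005, -0.006, -0.596]
1.19 [-0.042, 0.001, 0.002, 0.005, -0.006, -0.696]
1.29 [-0.047, 0.003, 0.002, 0.005, -0.005, -0.796]
1.39 [-0.052, 0.006, 0.002, 0.005, -0.005, -0.896]
1.49 [-0.057, 0.009, 0.002, 0.006, -0.005, -0.996]
```

step_arm:
  deltas:
    - [-0.006, -0.002, 0.001, 0, 0, -0.1, 1]
    - [-0.012, -0.003, 0.002, 0, 0, -0.2, 1]
    - [-0.018, -0.003, 0.002, 0, 0, -0.3, 1]
    - [-0.024, -0.003, 0.002, 0, 0, -0.4, 1]
    - [-0.029, -0.002, 0.002, 0, 0, -0.5, 1]
    - [-0.035, -0.001, 0.002, 0, 0, -0.6, 1]
    - [-0.04, 0.001, 0.002, 0, 0, -0.7, 1]
    - [-0.046, 0.003, 0.002, 0, 0, -0.8, 1]
    - [-0.051, 0.006, 0.002, 0, 0, -0.9, 1]
    - [-0.051, 0.006, 0.002, 0, 0, -0.9, 1]

```text
time: 11.75
tool_pos: [0.4774, -0.012, 0.1175]
tool_rot: [0.0, 0.788, 0.615, 0.002]
contact_force: [1.3, 5.0, 2.8]
gripper_width: 0.002
```

```bash
cat > b.py <<'E'
from h import *
p,R=cur();s=manip.state();print(p,s["contact_force"],s["ft_torque"],np.arctan2(R[1,0],R[0,0]))
for th in [1.35,1.4,1.45,1.5,1.57]:
    q,y=bleedp(th); print(round(th,2),np.round(delta([*q,.116],y),4).tolist())
E
python3 b.py;python3 - <<'E'
from h import *
import cv2
cv2.imwrite("pics/side9.png",cv2.resize(manip.grab_frame("side")[100:310,160:440,::-1],(800,600),interpolation=cv2.INTER_CUBIC))
E
```

```text
[ 0.4774 -0.012   0.1175] [1.2756 5.0168 2.7644] [ 0.6813 -0.088  -0.0218] 1.3260103495611881
1.35 [0.001, 0.0009, 0.0015, 0.0036, -0.0034, 0.041]
1.4 [-0.0017, -0.0001, 0.0015, 0.0037, -0.0033, -0.009]
1.45 [-0.0045, -0.0009, 0.0015, 0.0038, -0.0032, -0.059]
1.5 [-0.0073, -0.0016, 0.0015, 0.0039, -0.0031, -0.109]
1.57 [-0.0113, -0.0024, 0.0015, 0.004, -0.0029, -0.179]
```

View pics/side9.png

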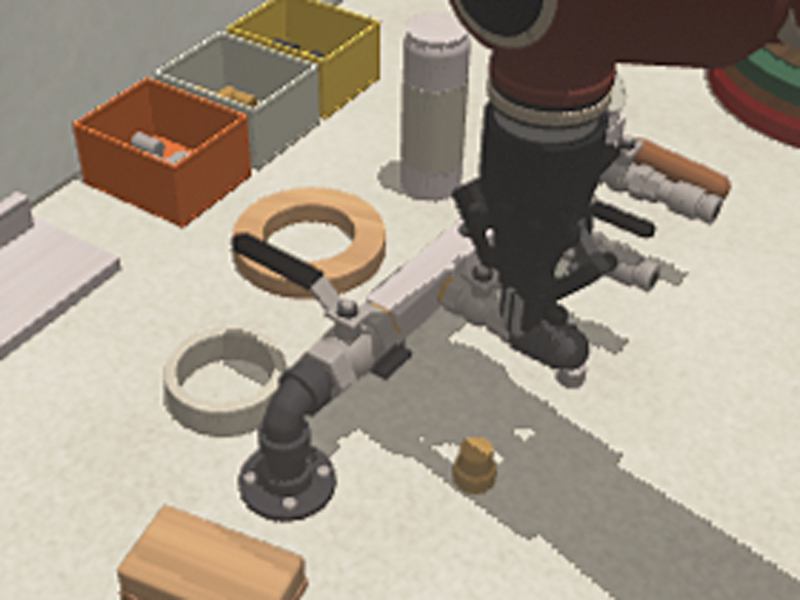

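θ≈1.37 with friction-level force. Continue towards the stop.

step_arm:
  deltas:
    - [-0.002, 0, 0, 0, 0, -0.05, 1]
    - [-0.004, -0.001, 0, 0, 0, -0.1, 1]
    - [-0.006, -0.001, 0, 0, 0, -0.15, 1]
    - [-0.0075, -0.002, 0, 0, 0, -0.18, 1]
    - [-0.0075, -0.002, 0, 0, 0, -0.18, 1]

```text
time: 12.3
tool_pos: [0.4732, -0.0189, 0.1165]
tool_rot: [0.0, 0.73, 0.683, 0.002]
contact_force: [0.8, 4.3, 3.1]
gripper_width: 0.001
```

```bash
python3 b.py
```

```text
[ 0.4732 -0.0189  0.1165] [0.7541 4.253  3.0959] [ 0.7381 -0.0981 -0.0258] 1.5047968594134498
1.35 [0.008, 0.0047, 0.0005, 0.0021, -0.0022, 0.2198]
1.4 [0.0054, 0.0033, 0.0005, 0.0022, -0.0021, 0.1698]
1.45 [0.0028, 0.002, 0.0005, 0.0022, -0.0021, 0.1198]
1.5 [0.0002, 0.0008, 0.0005, 0.0023, -0.002, 0.0698]
1.57 [-0.0036, -0.0006, 0.0005, 0.0023, -0.002, -0.0002]
```

step_arm:
  deltas:
    - [-0.001, 0, 0, 0, 0, 0, 1]
    - [-0.002, 0, 0, 0, 0, 0, 1]
    - [-0.002, 0, 0, 0, 0, 0, 1]

```text
time: 12.6
tool_pos: [0.4727, -0.0208, 0.1163]
tool_rot: [-0.0, 0.73, 0.683, 0.001]
contact_force: [-0.2, 5.8, 4.2]
gripper_width: 0.002
```

step_arm:
  deltas:
    - [-0.0007, 0, 0, 0, 0, 0, 1]
    - [-0.0007, 0, 0, 0, 0, 0, 1]

```text
time: 12.8
tool_pos: [0.4726, -0.0214, 0.1162]
tool_rot: [-0.0, 0.73, 0.683, 0.001]
contact_force: [-0.6, 5.3, 5.1]
gripper_width: 0.002
```

step_arm:
  deltas:
    - [-0.0005, 0, 0, 0, 0, 0, 1]
    - [-0.0005, 0, 0, 0, 0, 0, 1]

```text
time: 13.0
tool_pos: [0.4725, -0.0219, 0.1161]
tool_rot: [-0.001, 0.73, 0.683, 0.001]
contact_force: [-0.4, 5.9, 4.0]
gripper_width: 0.001
```

step_arm:
  deltas:
    - [-0.0005, 0, 0, 0, 0, 0, 1]
    - [-0.0005, 0, 0, 0, 0, 0, 1]

```text
time: 13.2
tool_pos: [0.4724, -0.0224, 0.1161]
tool_rot: [-0.001, 0.73, 0.683, 0.001]
contact_force: [-0.5, 4.9, 4.6]
gripper_width: 0.001
```

step_arm:
  deltas:
    - [-0.0005, 0, 0, 0, 0, 0, 1]
    - [-0.0005, 0, 0, 0, 0, 0, 1]

```text
time: 13.4
tool_pos: [0.4723, -0.0228, 0.1161]
tool_rot: [-0.001, 0.73, 0.683, 0.001]
contact_force: [-1.4, 6.1, 3.2]
gripper_width: -0.001
```

```bash
python3 b.py
```

```text
[ 0.4723 -0.0228  0.1161] [-1.3923  6.1261  3.183 ] [ 0.8828  0.143  -0.0853] 1.504462990903753
1.35 [0.012, 0.0054, 0.0001, -0.0, -0.0022, 0.2195]
1.4 [0.0095, 0.0039, 0.0001, 0.0, -0.0022, 0.1695]
1.45 [0.0069, 0.0026, 0.0001, 0.0001, -0.0022, 0.1195]
1.5 [0.0042, 0.0014, 0.0001, 0.0001, -0.0022, 0.0695]
1.57 [0.0004, 0.0, 0.0001, 0.0002, -0.0022, -0.0005]
```

step_arm:
  deltas:
    - [-0.0005, 0, 0, 0, 0, 0, 1]
    - [-0.0005, 0, 0, 0, 0, 0, 1]

```text
time: 13.6
tool_pos: [0.4722, -0.0233, 0.116]
tool_rot: [-0.001, 0.73, 0.683, 0.001]
contact_force: [-2.1, 5.6, 4.2]
gripper_width: -0.004
```

step_arm:
  deltas:
    - [-0.0005, 0, 0, 0, 0, 0, 1]
    - [-0.0005, 0, 0, 0, 0, 0, 1]

```text
time: 13.8
tool_pos: [0.4722, -0.0238, 0.1161]
tool_rot: [-0.001, 0.73, 0.683, 0.001]
contact_force: [-0.9, 5.4, 4.4]
gripper_width: -0.004
```

Still moving with each step; continue.

step_arm:
  deltas:
    - [-0.0005, 0, 0, 0, 0, 0, 1]
    - [-0.0005, 0, 0, 0, 0, 0, 1]

```text
time: 14.0
tool_pos: [0.4721, -0.0242, 0.116]
tool_rot: [-0.001, 0.73, 0.683, 0.001]
contact_force: [-1.4, 6.1, 3.3]
gripper_width: 0.002
```

step_arm:
  deltas:
    - [-0.0005, 0, 0, 0, 0, 0, 1]
    - [-0.0005, 0, 0, 0, 0, 0, 1]

```text
time: 14.2
tool_pos: [0.472, -0.0244, 0.116]
tool_rot: [-0.001, 0.73, 0.683, 0.001]
contact_force: [-1.8, 7.4, 4.1]
gripper_width: -0.001
```

step_arm:
  deltas:
    - [-0.0005, 0, 0, 0, 0, 0, 1]
    - [-0.0005, 0, 0, 0, 0, 0, 1]

```text
time: 14.4
tool_pos: [0.472, -0.0244, 0.116]
tool_rot: [-0.002, 0.73, 0.683, 0.001]
contact_force: [-1.9, 9.7, 4.2]
gripper_width: -0.001
```

```bash
python3 b.py|head -1; python3 w.py w10; python3 - <<'E'
from h import *
import cv2
cv2.imwrite("pics/top10.png",cv2.resize(manip.grab_frame("top")[130:340,160:440,::-1],(800,600),interpolation=cv2.INTER_CUBIC))
E
```

```text
[ 0.472  -0.0244  0.116 ] [-1.9058  9.7426  4.2056] [ 1.301   0.2135 -0.0024] 1.504481129610047
14.4 [ 0.472  -0.0244  0.116 ] [-0.2119 -0.2118  2.0749  0.0045  1.2795 -0.1468] -0.0005777286740300723 [-1.9058  9.7426  4.2056]
```

View pics/w10.png

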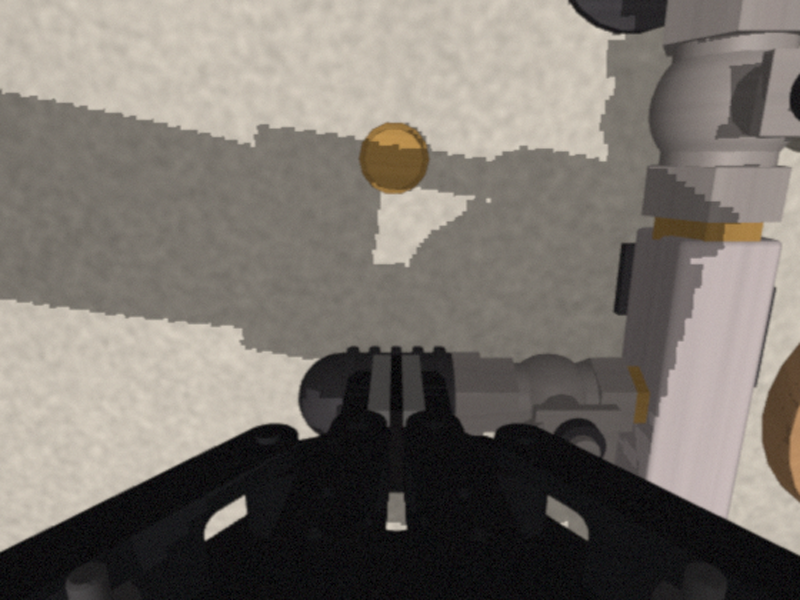

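step_arm:
  deltas:
    - [0.006, 0, 0, 0, 0, 0, 1]
    - [0.015, 0, 0, 0, 0, 0, 1]
    - [0.02, 0, -0.02, 0, 0, 0, 1]
    - [0.02, 0, -0.06, 0, 0, 0, 1]
    - [0.02, 0, -0.11, 0, 0, 0, 1]
    - [0.05, 0, -0.14, 0, 0, 0, 1]
    - [0.1, 0, -0.15, 0, 0, 0, 1]
    - [0.15, 0, -0.15, 0, 0, 0, 1]
    - [0.2, 0, -0.15, 0, 0, 0, 1]
    - [0.25, 0, -0.15, 0, 0, 0, 1]
    - [0.3, 0, -0.15, 0, 0, 0, 1]
    - [0.3, 0, -0.15, 0, 0, 0, 1]

```text
time: 15.7
tool_pos: [0.4909, 0.2779, 0.2646]
tool_rot: [-0.0, 0.728, 0.686, -0.0]
contact_force: [0.4, -0.0, -0.3]
gripper_width: 0.003
```

```bash
python3 - <<'E'
from h import *
import cv2
cv2.imwrite("pics/top11.png",cv2.resize(manip.grab_frame("top")[130:340,160:440,::-1],(800,600),interpolation=cv2.INTER_CUBIC))
cv2.imwrite("pics/side11.png",cv2.resize(manip.grab_frame("side")[100:310,160:440,::-1],(800,600),interpolation=cv2.INTER_CUBIC))
E
```

```text
(no output)
```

View pics/top11.png

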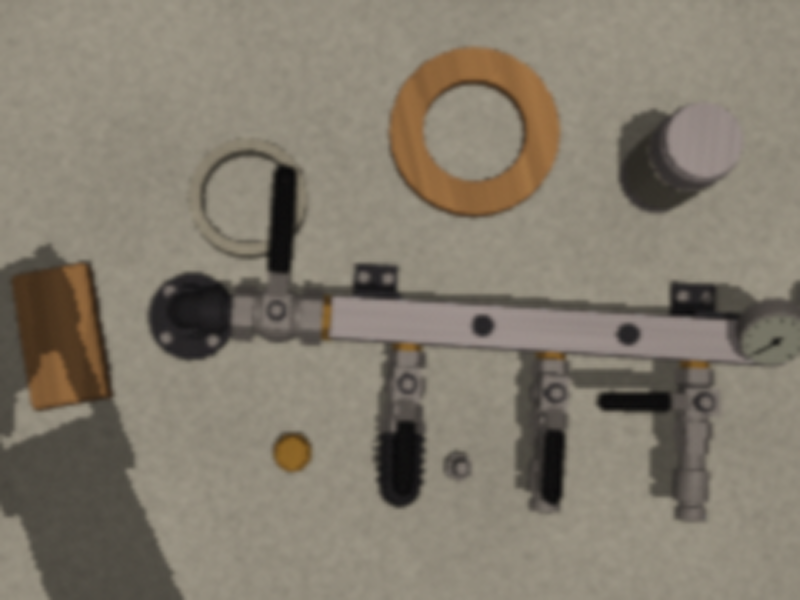

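View pics/side11.png

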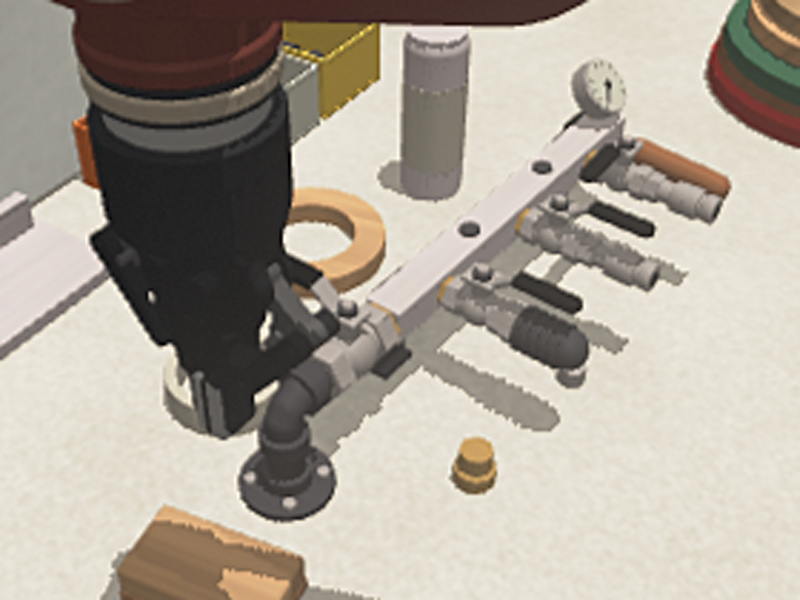

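The main lever (276,310 to 285,168) is square across its pipe. The bleed lever (407,383 to 402,490) is in line with its pipe, the gauge needle has dropped, and nothing else has moved. Handing in.

```bash
python3 - <<'E'
from plant import manip
print(manip.state()["contact_force"]);print(manip.job_done())
E
```

```text
[-0.72433865 -0.12679253  0.34206999]
the job is handed in; nothing more can be done
None
```

The main supply valve is fully shut and the bleed valve fully open, in that order, and the job is handed in at about 16 s on the robot's clock.

- **How each was done:** I pushed each lever round with the closed fingertips. At the end I crept in steps of 1 mm or less until it stopped moving and the force began to rise. The highest reading was about 12 N on the main lever and about 11 N on the bleed lever. Then I backed off.
- **Main lever:** the last top view shows it square across its pipe, pointing to the back.
- **Bleed lever:** it lies in line with its pipe over the silencer, and the gauge needle has dropped.
- **Everything else:** both outlet levers and the loose things seen in the final views look unmoved. The seam roller was only partly in view, and the top crop cut it off. The arm was clear of everything, with contact force under 1 N.
- **Disagreement:** at first the side view put the stems about 4 px away from where I expected. The nuts sit lower than the grips, which explained most of it, and I corrected for that before pushing. The main stem still differed by about 2 px between views. The stop positions then matched the computed quarter turns to about 0.03 rad.

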